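# Set the stock tags on the amber rack

## Task

Each amber bin on the rack has a hinged tag in front of it: up shows green, folded forward shows red. With a fingertip, gently flip over the tags that are wrong, so that only the bins heaped full show green and the others show red. Pinch and lift nothing, and leave the bins and everything else on the table where they are.

Things in the scene. Friction and masses are not known exactly. Their poses are not given: they have to be found in the camera images.
- rack: fixed plywood rack, 160 mm deep (x) by 340 mm long (y); origin at the centre of its underside on the table; x points away from the robot, y along it to the left. Four bins stand on it side by side; a rail 58 mm in front of the origin carries four hinged tags, 80 mm apart, each straight in front of a bin. Rail and stops reach at most 14 mm above the hinge line, ledge and cheeks 32 mm above the table
- tag_1 (a joint): hinge of the leftmost (+y) tag, a plate 48 mm wide, 50 mm from hinge to free edge, 3 mm thick. 0 = up: leans back 25 degrees towards its bin, green face to the robot; 1.658 = down: lies forward towards the robot, 20 degrees above level, red face up. Hinge axis along the rack's y; vertical at 0.436, from where its weight (20 g) carries it to rest at either end; under 1 N moves it
- tag_1_hinge (a point): middle of the hinge line of the leftmost (+y) tag, 58 mm above the table
- tag_1_edge (a point): middle of the free edge of the leftmost (+y) tag, on the axis of its black rolled bead (radius 2.6 mm); moves with the tag; 103 mm above the table with the tag up, 75 mm with it down. From down, raise the edge as you push: a level push mostly presses into the hinge
- tag_2 (a joint): hinge of the second from left tag, a plate 48 mm wide, 50 mm from hinge to free edge, 3 mm thick. 0 = up: leans back 25 degrees towards its bin, green face to the robot; 1.658 = down: lies forward towards the robot, 20 degrees above level, red face up. Hinge axis along the rack's y; vertical at 0.436, from where its weight (20 g) carries it to rest at either end; under 1 N moves it
- tag_2_hinge (a point): middle of the hinge line of the second from left tag, 58 mm above the table
- tag_2_edge (a point): middle of the free edge of the second from left tag, on the axis of its black rolled bead (radius 2.6 mm); moves with the tag; 103 mm above the table with the tag up, 75 mm with it down. From down, raise the edge as you push: a level push mostly presses into the hinge
- tag_3 (a joint): hinge of the third from left tag, a plate 48 mm wide, 50 mm from hinge to free edge, 3 mm thick. 0 = up: leans back 25 degrees towards its bin, green face to the robot; 1.658 = down: lies forward towards the robot, 20 degrees above level, red face up. Hinge axis along the rack's y; vertical at 0.436, from where its weight (20 g) carries it to rest at either end; under 1 N moves it
- tag_3_hinge (a point): middle of the hinge line of the third from left tag, 58 mm above the table
- tag_3_edge (a point): middle of the free edge of the third from left tag, on the axis of its black rolled bead (radius 2.6 mm); moves with the tag; 103 mm above the table with the tag up, 75 mm with it down. From down, raise the edge as you push: a level push mostly presses into the hinge
- tag_4 (a joint): hinge of the rightmost (-y) tag, a plate 48 mm wide, 50 mm from hinge to free edge, 3 mm thick. 0 = up: leans back 25 degrees towards its bin, green face to the robot; 1.658 = down: lies forward towards the robot, 20 degrees above level, red face up. Hinge axis along the rack's y; vertical at 0.436, from where its weight (20 g) carries it to rest at either end; under 1 N moves it
- tag_4_hinge (a point): middle of the hinge line of the rightmost (-y) tag, 58 mm above the table
- tag_4_edge (a point): middle of the free edge of the rightmost (-y) tag, on the axis of its black rolled bead (radius 2.6 mm); moves with the tag; 103 mm above the table with the tag up, 75 mm with it down. From down, raise the edge as you push: a level push mostly presses into the hinge
- bin_a: loose grey stock bin with a scooped front, heaped full of amber, above its rim; 96x70x36 mm, 0.45 kg, standing on the rack behind one tag; origin at the centre of its underside, 64 mm behind the hinge line; bin and contents stay below 72 mm above the table
- bin_b: loose grey stock bin with a scooped front, heaped full of amber, above its rim; 96x70x36 mm, 0.45 kg, standing on the rack behind one tag; origin at the centre of its underside, 64 mm behind the hinge line; bin and contents stay below 72 mm above the table
- bin_c: loose grey stock bin with a scooped front, empty; 96x70x36 mm, 0.45 kg, standing on the rack behind one tag; origin at the centre of its underside, 64 mm behind the hinge line; bin and contents stay below 72 mm above the table
- bin_d: loose grey stock bin with a scooped front, nearly empty: two pieces of amber on its floor; 96x70x36 mm, 0.45 kg, standing on the rack behind one tag; origin at the centre of its underside, 64 mm behind the hinge line; bin and contents stay below 72 mm above the table
- amber_lens: bystander: loose orange amber pebble, 27x40x30 mm; origin at the centre of its underside
- loupe: bystander: loose folded black and steel pocket loupe, 29x39x16 mm; origin at the centre of its underside
- steel_cone: bystander: loose steel cone cap on a drum, 49 mm across, 76 mm tall; origin at the centre of its underside
- tweezers: bystander: loose black tweezers lying flat, 128 mm long; origin at the centre of its underside
- needle_file: bystander: loose needle file with a wooden handle lying flat, 153 mm long; origin at the centre of its underside
- green_box: bystander: loose clear box with a green lid, 72x115x41 mm; origin at the centre of its underside

How it is judged (in metres and radians):
At the end, for the whole second after the job is handed in: Every tag in front of a full bin is up against its rear stop (joint below 0.15 rad), every other tag is folded forward on its front stop (above 1.5 rad), all at rest; bins within 12 mm and bystanders within 20 mm of where they started ((((horizontal distance between tag_1_hinge and bin_a below 0.08 m or horizontal distance between tag_1_hinge and bin_b below 0.08 m) and value of joint tag_1 below 0.15 rad) or (not (horizontal distance between tag_1_hinge and bin_a below 0.08 m or horizontal distance between tag_1_hinge and bin_b below 0.08 m) and value of joint tag_1 above 1.5 rad)) and velocity of joint tag_1 between -0.1 and 0.1 rad/s and (((horizontal distance between tag_2_hinge and bin_a below 0.08 m or horizontal distance between tag_2_hinge and bin_b below 0.08 m) and value of joint tag_2 below 0.15 rad) or (not (horizontal distance between tag_2_hinge and bin_a below 0.08 m or horizontal distance between tag_2_hinge and bin_b below 0.08 m) and value of joint tag_2 above 1.5 rad)) and velocity of joint tag_2 between -0.1 and 0.1 rad/s and (((horizontal distance between tag_3_hinge and bin_a below 0.08 m or horizontal distance between tag_3_hinge and bin_b below 0.08 m) and value of joint tag_3 below 0.15 rad) or (not (horizontal distance between tag_3_hinge and bin_a below 0.08 m or horizontal distance between tag_3_hinge and bin_b below 0.08 m) and value of joint tag_3 above 1.5 rad)) and velocity of joint tag_3 between -0.1 and 0.1 rad/s and (((horizontal distance between tag_4_hinge and bin_a below 0.08 m or horizontal distance between tag_4_hinge and bin_b below 0.08 m) and value of joint tag_4 below 0.15 rad) or (not (horizontal distance between tag_4_hinge and bin_a below 0.08 m or horizontal distance between tag_4_hinge and bin_b below 0.08 m) and value of joint tag_4 above 1.5 rad)) and velocity of joint tag_4 between -0.1 and 0.1 rad/s and distance of each of bin_a, bin_b, bin_c, bin_d from where it was at the start of the episode below 0.012 m and distance of each of amber_lens, loupe, steel_cone, tweezers, needle_file, green_box from where it was at the start of the episode below 0.02 m); the robot touches nothing.
It fails at once if a tag is pinched, or a tag or the rack is forced (more than 25 N from the fingers) (contact force between the fingers and rack above 25 N).
It fails at once if a bin is lifted, or shoved more than 12 mm out of its place (distance of any of bin_a, bin_b, bin_c, bin_d from where it was at the start of the episode above 0.012 m).
It fails at once if a bystander is moved more than 20 mm (distance of any of amber_lens, loupe, steel_cone, tweezers, needle_file, green_box from where it was at the start of the episode above 0.02 m).
It also fails if it takes over 48 s, if anything falls off the work surface, if the arm or the gripper's body presses on something with over 40 N, if the wrist force passes 120 N, or if a joint passes its speed limit or range.

## Robot

A 6-joint arm with a two-finger parallel gripper is mounted at the origin on a cart in front of the work surface, level with it; the furniture and walls round the work are solid. World frame = base frame: x ahead of the robot, y to its left, z up, the work surface at z = 0. Lengths are in m, angles in degrees, forces in N, time in s.
With the tool pointing down it reaches from about 0.3 to 0.775 m from the base axis. Payload 14.6 kg.
Tool frame: the origin (TCP) lies on the centre line of the jaws, within the pads' length; the fingertips stand 11 mm ahead of it and the grasp point (between the pads) lies 8 mm behind it; y points along the fingers, z is the direction in which the jaws open and shut, and the axes are right-handed (so a half turn about y gives the same grasp; the last joint's range is limited). The gripper opens to 94 mm and grips with 3 to 60 N. Pads are 16 mm wide; open, the fingers measure 119 mm over their backs; the gripper's body (75 mm by 177 mm) begins 78 mm behind the grasp point.
Start: joints at [-66.899, 17.183, 87.147, -0, 75.671, -3.816], TCP at [0.249, -0.49, 0.186] pointing down, gripper open.
Joint ranges: [-173.82, 173.82], [-45.26, 126.66], [13.44, 144.39], [-59.66, 239.66], [0, 175.72], [-146.38, 146.38]. Speed limits (degrees/s): [127.2, 127.2, 147.25, 180, 180, 180].

## Interface

Orientations are given as [roll, pitch, yaw] about the fixed x, y, z axes, in that order (R = Rz(yaw) Ry(pitch) Rx(roll)).
In Python, from cell import arm, eyes gives the robot as it stands. The module is installed in compiled form; this text tells all that it offers.
- The arm moves only by the tool play_rows, never from a script. Its argument "steps" is one flat list of numbers, 5 for each row, row after row: the opening, from -1 (shut) to 1 (fully open), then the shift along the tool's x, y, z in cm, then the turn about the tool's y in degrees. In form: [claw, x, y, z, roll, claw, x, y, z, roll, ...]. A call has exactly 5 rows; each row shifts and turns the commanded pose from where the row before left it, along the tool's axes as they then stand; what a row does not reach is not made up. A row lasts 1/12 s, in which the tool goes at most 41.7 mm and 7.16 degrees, less where a joint would pass 70% of its speed; a pose out of reach is approached as far as the arm can. A call with a gripper value outside its range is refused whole. The fingers move at their own pace and stop on an object; "force" is the grip in N (left out, the last holds). Time passes only in rows, so rows that do not move let the fingers close, or fill a call up. It gives the time, the measured TCP pose, the force and the opening at its end, in the units of the state.
- arm.state(): the state, without advancing time (a new reading comes with each control period).
- eyes.grab_frame(name): name is "scene" or "top" or "wrist"; returns a dict with "frame" (480x640x3 uint8, blue, green, red), "fx", "fy", "cx", "cy" (pixels), "pose" (4x4, takes a point from camera to world coordinates). Camera axes: x right, y down, z forward; pixel columns grow to the right and rows downward; lengths in m; the calibration is good to about 2 mm. A picture is of the moment at which its call begins. There is no depth.
- arm.sign_off(): hands the job in, once; it reports no verdict.
The state is a dict: "clock": time; "q": joint angles; "joint_vel": joint speeds; "joint_torque": joint torques, N m; "tool_pos": TCP position; "tool_rot": TCP orientation; "contact_force": force on the tool from outside, world axes, zero at the start; "wrist_torque": the same for the moment, N m; "opening": finger opening in m.
Only numpy, scipy, OpenCV 4.12 (cv2) and the standard library are available. Lean on these libraries where they do the work, as an engineer would, in place of code of your own. Each camera call takes 0.05 s, during which the arm holds its last target.

## Working session

There is one attempt and no reset: what is moved stays moved. The work goes in short steps, Python scripts to look and compute and a tool call to move; the robot and the scene stay as the last step left them, time stands still between calls to the robot, and variables do not carry over. Pictures are saved under pics/ and viewed, and the job is handed in when it is done.

Besides the shell and the picture viewer there is one more tool, called after "Emit:" in YAML: its name, and indented under it one key for each argument. play_rows: Moves the arm, as the interface text tells. Its arguments: {"type":"object","properties":{"steps":{"type":"array","items":{"type":"number"}},"force":{"type":"number"}},"required":["steps"]}

```bash
mkdir -p pics
python3 - <<'E'
from cell import arm, eyes
import cv2,numpy as np
s=arm.state();print(s['clock'],s['tool_pos'],s['tool_rot'],s['opening'])
for n in ['scene','top','wrist']:
    f=eyes.grab_frame(n);cv2.imwrite(f'pics/{n}0.png',f['frame']);print(n,f['fx'],f['cx'],f['cy'],np.round(f['pose'],3).tolist())
    np.savez(f'pics/{n}0.npz',**f)
E
```

```text
0.0 [ 0.24886684 -0.49016987  0.18519561] [-9.00634307e+01  4.47148597e-03 -1.53085316e+02] 0.09435548227970098
scene 625.1415631724462 317.95454055742 237.16413503853298 [[-0.852, -0.23, 0.47, -0.095], [-0.524, 0.349, -0.777, 1.084], [0.015, -0.908, -0.418, 0.665], [0.0, 0.0, 0.0, 1.0]]
top 508.5147644882711 319.7892998265405 234.20413126112885 [[-0.026, -0.982, 0.186, 0.33], [-0.999, 0.03, 0.017, 0.009], [-0.022, -0.186, -0.982, 1.266], [0.0, 0.0, 0.0, 1.0]]
wrist 346.236255719523 317.2656041198219 232.8288658943274 [[0.453, -0.864, -0.217, 0.312], [-0.891, -0.44, -0.11, -0.459], [-0.0, 0.244, -0.97, 0.384], [0.0, 0.0, 0.0, 1.0]]
```

View pics/scene0.png

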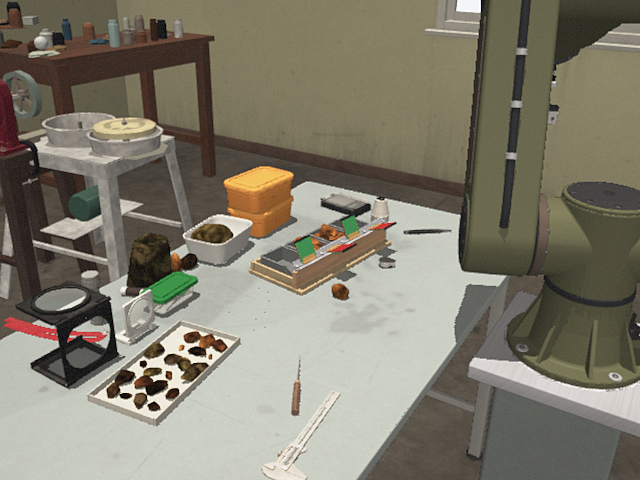

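View pics/top0.png

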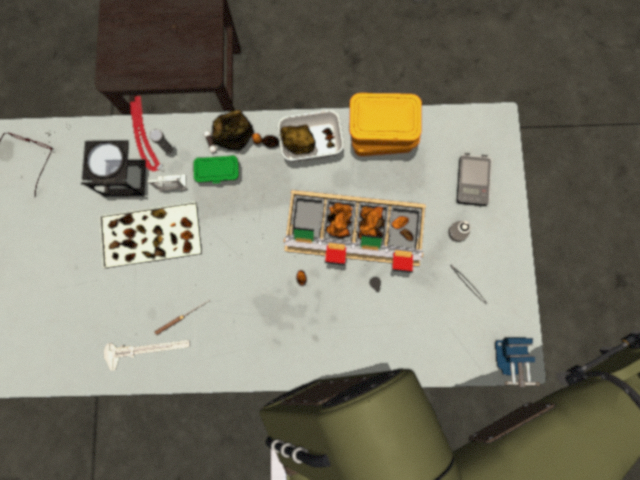

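View pics/wrist0.png

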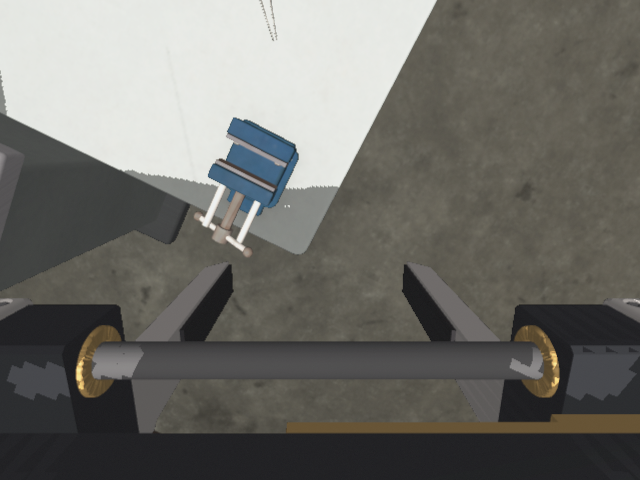

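The top view shows tag 1 (307,234) green before an empty bin, and tag 2 (336,255) red before a heaped bin. Tag 3 (371,240) is green before a heaped bin, and tag 4 (402,262) is red before a nearly empty one. I'll zoom in and measure.

```bash
cat > h.py <<'E'
import numpy as np,cv2
def ray(f,u,v,z):
    P=f['pose'];d=P[:3,:3]@np.array([(u-f['cx'])/f['fx'],(v-f['cy'])/f['fy'],1]);o=P[:3,3]
    return o+d*(z-o[2])/d[2]
def proj(f,p):
    P=f['pose'];c=P[:3,:3].T@(np.array(p)-P[:3,3]);return [float(f['fx']*c[0]/c[2]+f['cx']),float(f['fy']*c[1]/c[2]+f['cy'])]
def load(n): return dict(np.load(f'pics/{n}.npz'))
E
python3 - <<'E'
from h import *
f=load('top0');im=f['frame']
hsv=cv2.cvtColor(im,cv2.COLOR_BGR2HSV)
roi=np.zeros(im.shape[:2],np.uint8);roi[185:275,280:430]=255
for nm,m,zs in [('green',cv2.inRange(hsv,(45,120,40),(75,255,255)),(.103,.058)),('red',cv2.inRange(hsv,(0,200,120),(5,255,255)),(.075,.06))]:
    n,l,st,c=cv2.connectedComponentsWithStats(m&roi)
    for i in range(1,n):
        if st[i,4]<40: continue
        x,y,w,h,a=st[i];print(nm,st[i],'top-edge',ray(f,x+w/2-.5,y-.5,zs[0] if nm=='green' else .061),'bot',ray(f,x+w/2-.5,y+h-.5,zs[1] if nm=='green' else .075), 'angle',cv2.minAreaRect(cv2.findNonZero((l==i).astype(np.uint8))))
cv2.imwrite('pics/z.png',cv2.resize(im[180:290,270:440],None,fx=4.7,fy=4.7,interpolation=cv2.INTER_CUBIC))
g=load('scene0');cv2.imwrite('pics/zs.png',cv2.resize(g['frame'][185:305,240:410],None,fx=4.7,fy=4.7,interpolation=cv2.INTER_CUBIC))
E
```

```text
green [294 229  19  11 156] top-edge [0.56496618 0.06815767 0.103     ] bot [0.54696067 0.0709808  0.058     ] angle ((303.04620361328125, 233.63079833984375), (18.85327911376953, 8.6824312210083), 7.125016689300537)
green [361 236  20  11 157] top-edge [ 0.54355594 -0.08835974  0.103     ] bot [ 0.52496301 -0.0909341   0.058     ] angle ((370.3923645019531, 240.86155700683594), (19.349416732788086, 8.31032657623291), 7.125016689300537)
red [327 249  18  14 220] top-edge [ 0.52213581 -0.00672277  0.061     ] bot [ 0.48649535 -0.00546365  0.075     ] angle ((335.44830322265625, 255.62069702148438), (17.605642318725586, 12.456822395324707), 4.763641834259033)
red [394 256  18  15 220] top-edge [ 0.50046589 -0.16585541  0.061     ] bot [ 0.46301719 -0.16181689  0.075     ] angle ((402.3724060058594, 263.03106689453125), (17.688690185546875, 12.7890043258667), 4.763641834259033)
```

View pics/z.png

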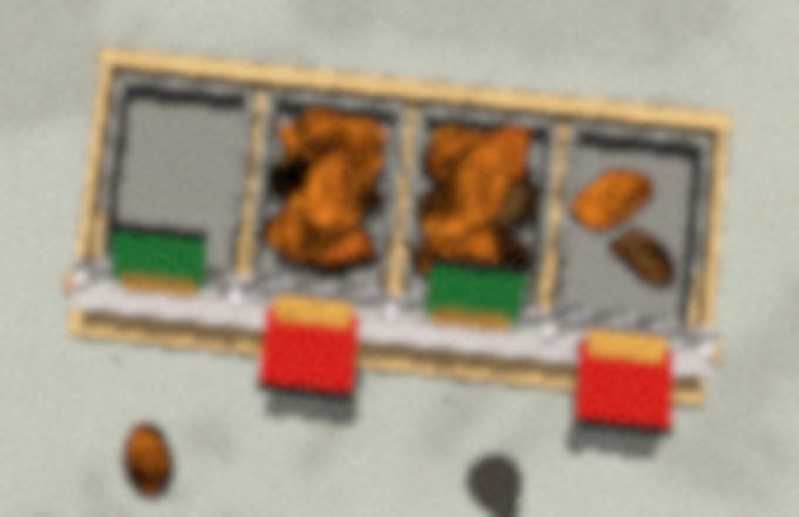

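View pics/zs.png

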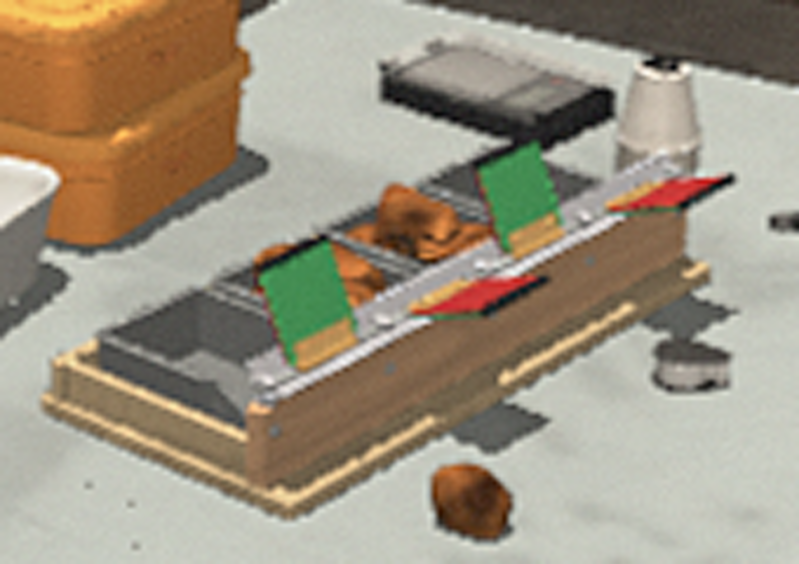

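Run:
```python
from h import *
f=load('top0')
pts={1:('g',303.05,233.63),3:('g',370.39,240.86),2:('r',335.45,255.62),4:('r',402.37,263.03)}
yaw=np.radians(-7.7);X=np.array([np.cos(yaw),np.sin(yaw)]);Y=np.array([-X[1],X[0]])
H={}
for i,(c,u,v) in pts.items():
    r=.0295
    if c=='g': p=ray(f,u,v,.058+r*np.cos(.436))[:2]-X*r*np.sin(.436)
    else: p=ray(f,u,v,.058+r*np.sin(.349))[:2]+X*r*np.cos(.349)
    H[i]=p;print(i,p)
A=np.array([H[i] for i in (1,2,3,4)]);d=A[0]-A[3];print(np.degrees(np.arctan2(-d[0],d[1])),np.linalg.norm(d))
c=A.mean(0)
for i,k in zip((1,2,3,4),(1.5,.5,-.5,-1.5)): 
    h=c+Y*.08*k; print(i,'fit',h,'res mm',(A[i-1]-h)*1e3)
    g=load('scene0'); print(' scene hinge px',proj(g,[*h,.058]), 'edge up',proj(g,[*(h+X*.021),.103]),'edge down',proj(g,[*(h-X*.047),.075]))
t=np.array([.24887,-.49017]);print('start in rack frame rel hinge1,2:')
for k in(1.5,.5): r=t-(c+Y*.08*k);print(r@X,r@Y)
```

```text
1 [0.54392116 0.07088213]
3 [ 0.52174724 -0.08739036]
2 [ 0.53134853 -0.0096738 ]
4 [ 0.50898652 -0.16721884]
-8.346993672766276 0.2406501686364885
1 fit [0.5425792  0.07056777] res mm [1.34195758 0.31436558]
 scene hinge px [308.1957069485387, 260.44775453774326] edge up [300.83780582971775, 238.71323215198038] edge down [325.4590766350798, 259.8488918490727]
2 fit [ 0.53186031 -0.00871089] res mm [-0.51178015 -0.96291079]
 scene hinge px [331.2367186860364, 248.22166988089208] edge up [324.2913994150064, 227.3109072717037] edge down [348.35697866425255, 247.3436538418479]
3 fit [ 0.52114141 -0.08798954] res mm [0.60582541 0.59918659]
 scene hinge px [352.48536450140693, 236.9466553311022] edge up [345.91190766230034, 216.7997649934057] edge down [369.4311221715516, 235.8344256155488]
4 fit [ 0.51042252 -0.1672682 ] res mm [-1.43600283  0.04935861]
 scene hinge px [372.14295718250554, 226.51588974636525] edge up [365.90615349339055, 207.07925517587353] edge down [388.8910488851587, 225.20677008419182]
start in rack frame rel hinge1,2:
-0.21592977217292134 -0.5950346823397704
-0.21592977217292136 -0.5150346823397703
```

Emit:
play_rows:
  steps: [-1, 0, 0, 0, 7, -1, 0, 0, 0, 7, -1, 0, 0, 0, 7, -1, 0, 0, 0, 7, -1, 0, 0, 0, 7]
  force: 10

```text
clock: 0.57
tool_pos: [0.2489, -0.4903, 0.1855]
tool_rot: [-90.0, -0.0, 171.6]
contact_force: [-0.5, -0.6, -0.2]
opening: 0.0643
```

Emit:
play_rows:
  steps: [-1, -1.7, 0, -3.7, 0, -1, -1.7, 0, -3.7, 0, -1, -1.7, 0, -3.7, 0, -1, -1.7, 0, -3.7, 0, -1, -1.7, 0, -3.7, 0]

```text
clock: 0.98
tool_pos: [0.3597, -0.3174, 0.1857]
tool_rot: [-90.0, -0.0, 171.9]
contact_force: [1.2, -0.8, 0.0]
opening: 0.0307
```

Emit:
play_rows:
  steps: [-1, -1.7, 0, -3.7, 0, -1, -1.7, 0, -3.7, 0, -1, -1.7, 0, -3.7, 0, -1, -1.7, 0, -3.7, 0, -1, -1.7, 0, -3.7, 0]

```text
clock: 1.4
tool_pos: [0.4699, -0.146, 0.1858]
tool_rot: [-90.0, 0.0, 171.9]
contact_force: [0.1, -1.2, -0.0]
opening: 0.0006
```

Emit:
play_rows:
  steps: [-1, -1.5, 0, -3.6, 0, -1, -1.5, 0, -3.6, 0, -1, -1.5, 0, -3.6, 0, -1, -1.5, 0, -3.6, 0, -1, -1.5, 0, -3.6, 0]

```text
clock: 1.82
tool_pos: [0.5695, 0.0217, 0.1856]
tool_rot: [-90.0, -0.0, 171.9]
contact_force: [1.2, -0.9, -0.3]
opening: 0.0002
```

Emit:
play_rows:
  steps: [-1, -0.8, 0, -1, 0, -1, 0, 0, 0, 0, -1, 0, 0, 0, 0, -1, 0, 0, 0, 0, -1, 0, 0, 0, 0]

```text
clock: 2.23
tool_pos: [0.5778, 0.0274, 0.1859]
tool_rot: [-90.0, -0.0, 171.8]
contact_force: [0.9, -0.7, -0.0]
opening: 0.0007
```

```bash
cat > look.py <<'E'
import sys
from h import *
from cell import arm, eyes
t=sys.argv[1]
f=eyes.grab_frame('scene');g=eyes.grab_frame('top')
a=cv2.resize(f['frame'][150:310,220:420],None,fx=3.8,fy=3.6,interpolation=cv2.INTER_CUBIC)
b=cv2.resize(g['frame'][180:290,270:440],None,fx=4.7,fy=4.7,interpolation=cv2.INTER_CUBIC)
cv2.imwrite(f'pics/s{t}.png',a);cv2.imwrite(f'pics/t{t}.png',b)
s=arm.state();p=s['tool_pos'];yaw=np.radians(-8.2);X=np.array([np.cos(yaw),np.sin(yaw)]);Y=np.array([-X[1],X[0]])
for i,h in ((1,(.543,.0707)),(2,(.5319,-.009))): r=np.array(p[:2])-h;print('rel hinge',i,'rackx %.1f racky %.1f mm'%(r@X*1e3,r@Y*1e3))
print(s['clock'],p,s['tool_rot'],s['opening'],s['contact_force'])
E
python3 look.py 1
```

```text
rel hinge 1 rackx 40.7 racky -37.7 mm
rel hinge 2 rackx 40.4 racky 42.7 mm
2.3333 [0.57793659 0.02753952 0.18603503] [-9.00014072e+01  2.05686373e-02  1.71841787e+02] 0.0004993262271194139 [0.46219899 0.43799741 0.90648221]
```

View pics/s1.png

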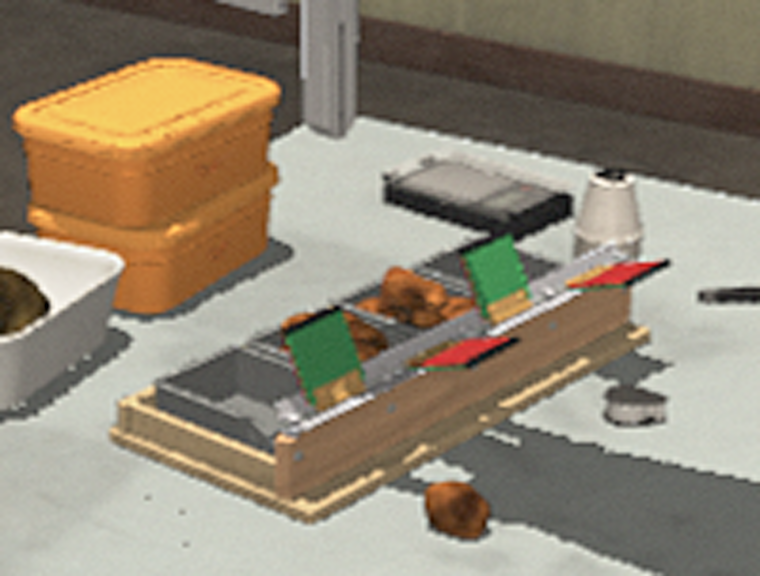

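View pics/t1.png

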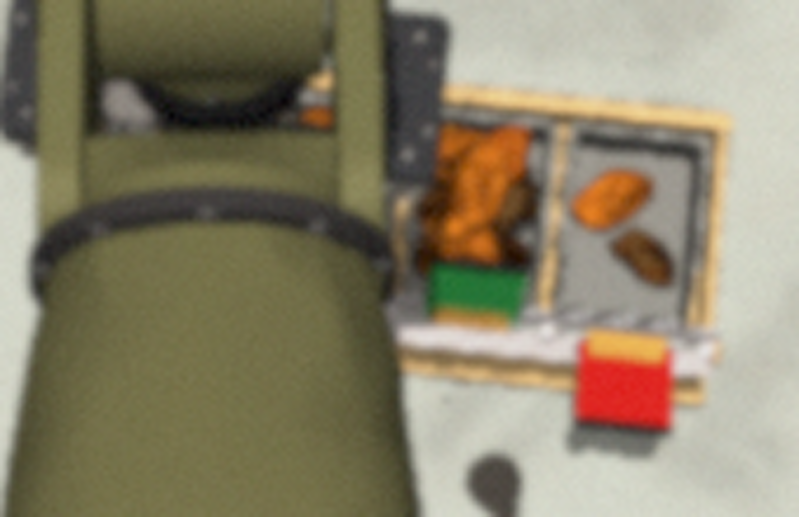

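Emit:
play_rows:
  steps: [-1, -0.6, 0, -2, 0, -1, -0.6, 0, -1.8, 0, -1, 0, 0, 0, 0, -1, 0, 2, 0, 0, -1, 0, 2, 0, 0]

```text
clock: 2.75
tool_pos: [0.5957, 0.0638, 0.1462]
tool_rot: [-90.0, 0.1, 171.9]
contact_force: [0.6, 0.2, -0.6]
opening: 0.0003
```

Emit:
play_rows:
  steps: [-1, 0, 2, 0, 0, -1, 0, 1.5, 0, 0, -1, 0, 1, 0, 0, -1, 0, 0, 0, 0, -1, 0, 0, 0, 0]

```text
clock: 3.17
tool_pos: [0.5954, 0.0639, 0.1012]
tool_rot: [-90.0, 0.0, 171.9]
contact_force: [0.4, 0.7, -0.1]
opening: 0.0003
```

```bash
python3 look.py 2; python3 -c "
from h import *
print(proj(load('scene0'),[.578,.0275,.175]))"
```

```text
rel hinge 1 rackx 53.3 racky 1.1 mm
rel hinge 2 rackx 52.9 racky 81.6 mm
3.2667 [0.59592382 0.06419379 0.10199119] [-9.00191543e+01  9.52557679e-02  1.71904370e+02] 0.0002082599176068486 [ 0.21662283 -0.00776588  0.86109176]
[305.44757562547267, 200.13423372378054]
```

View pics/s2.png

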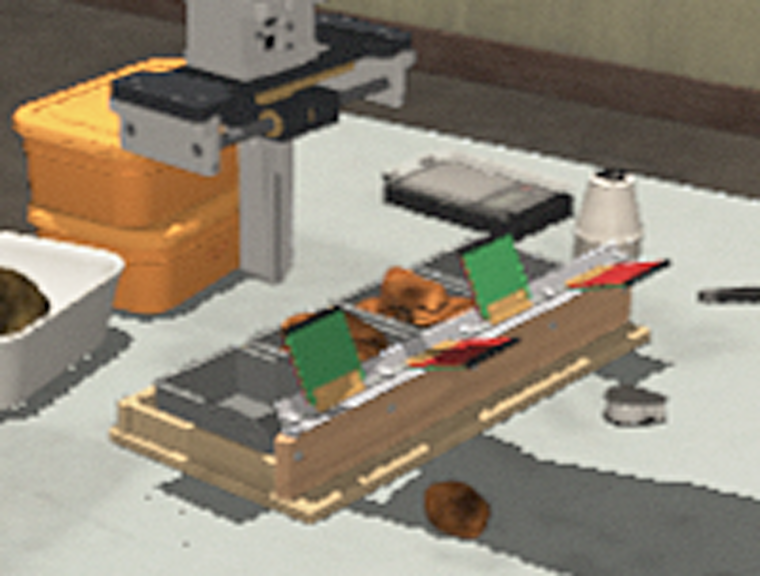

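```bash
python3 -c "
from h import *
f=load('scene0')
p=np.array([.5959,.0642,.091])
print('pred tip',proj(f,p), 'tip+20mm z',proj(f,p+[0,0,.02]),'x+.02',proj(f,p+[.02,-.003,0]))
from cell import eyes
g=eyes.grab_frame('wrist');cv2.imwrite('pics/w2.png',g['frame']);np.savez('pics/w2.npz',**g)
print(proj(g,p),proj(g,[.543,.0707,.058]),proj(g,[.564,.0677,.103]))
"
```

```text
pred tip [289.1500692932349, 239.6869230261993] tip+20mm z [289.10685956454887, 231.28498118886074] x+.02 [282.33472283001055, 237.0840024999269]
[316.00621496935946, 259.83113045158973] [317.47541698981667, 312.25935995405496] [317.58722215458454, 314.6421172526357]
```

View pics/w2.png

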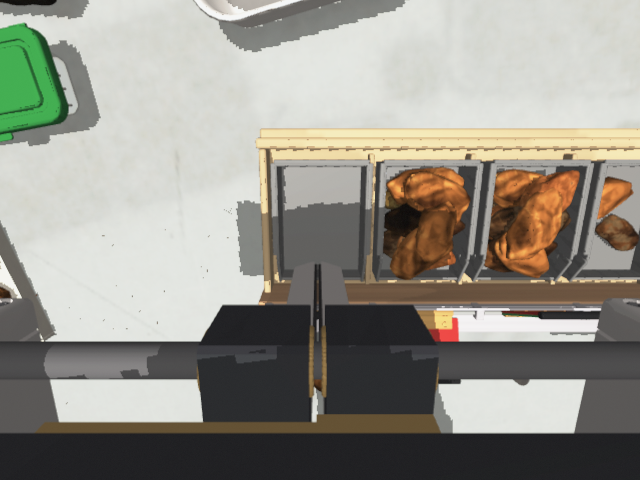

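```bash
python3 -c "
from h import *
g=load('w2');f=load('scene0');t=load('top0')
p=np.array([.5959,.0642,.091])
print(np.round(g['pose'],3))
for dz in (0,.01,.026,.04): print(dz,proj(g,p+[0,0,dz]))
# rack corners in wrist and top
import cv2
yaw=np.radians(-8.2);X=np.array([np.cos(yaw),np.sin(yaw)]);Y=np.array([-X[1],X[0]])
c=np.array([.5267,-.0485])+.058*X
for a in(-1,1):
  for b in (1,-1):
    for z in (0,.032): q=[*(c+a*.08*X+b*.17*Y),z];print(a,b,z,'wrist',np.round(proj(g,q)),'top',np.round(proj(t,q),1),'scene',np.round(proj(f,q),1))
h=np.array([.5319,-.009]);print('h2',proj(g,[*h,.058]))
cv2.imwrite('pics/zf.png',cv2.resize(__import__('cell').eyes.grab_frame('scene')['frame'][130:280,220:380],None,fx=5,fy=4,interpolation=cv2.INTER_CUBIC))
"
```

```text
[[-0.14  -0.961 -0.239  0.665]
 [-0.99   0.136  0.034  0.054]
 [ 0.     0.242 -0.97   0.301]
 [ 0.     0.     0.     1.   ]]
0 [316.00621496935946, 259.83113045158973]
0.01 [315.95220301476724, 265.0401301128303]
0.026 [315.854632508877, 274.4499864301391]
0.04 [315.755597756352, 284.0010570449384]
-1 1 0 wrist [265. 304.] top [283.8 251.1] scene [300.1 296. ]
-1 1 0.032 wrist [259. 321.] top [282.7 249.1] scene [300.1 282.6]
-1 -1 0 wrist [624. 305.] top [418.8 266.3] scene [390.1 244.2]
-1 -1 0.032 wrist [657. 322.] top [421.  264.7] scene [390.9 232.5]
1 1 0 wrist [258. 127.] top [291.9 190.2] scene [246.7 272.4]
1 1 0.032 wrist [251. 125.] top [290.9 186.7] scene [246.3 259.8]
1 -1 0 wrist [666. 128.] top [423.9 204.4] scene [339.5 227. ]
1 -1 0.032 wrist [708. 126.] top [426.2 201.2] scene [339.8 215.8]
h2 [422.36567561064805, 312.0452114115135]
```

View pics/zf.png

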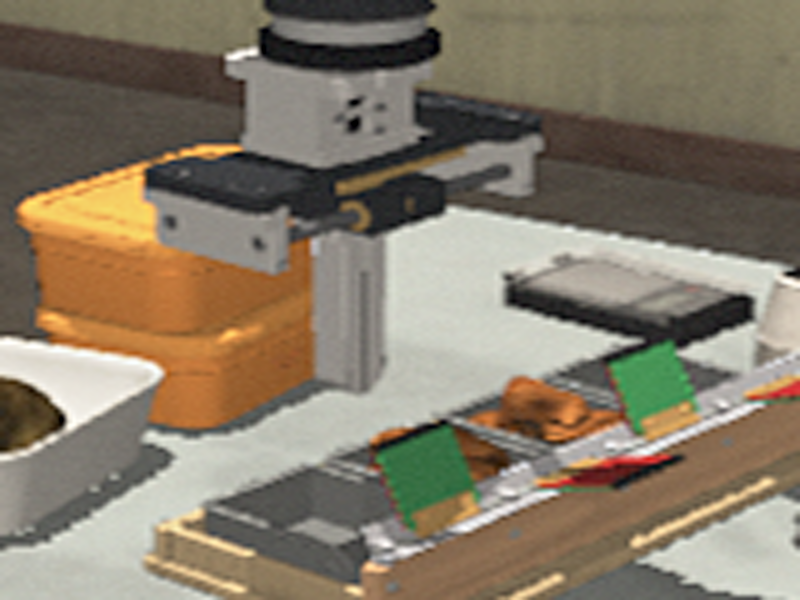

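Emit:
play_rows:
  steps: [-1, 0, 0.5, 0, 0, -1, 0, 0.5, 0, 0, -1, 0, 0.5, 0, 0, -1, 0, 0.3, 0, 0, -1, 0, 0, 0, 0]

```text
clock: 3.78
tool_pos: [0.595, 0.0644, 0.0817]
tool_rot: [-90.0, -0.1, 171.9]
contact_force: [0.8, -0.2, -0.2]
opening: 0.0006
```

```bash
python3 look.py 3; python3 -c "
from h import *
from cell import eyes
g=eyes.grab_frame('wrist');cv2.imwrite('pics/w3.png',cv2.resize(g['frame'][220:360,220:420],None,fx=4,fy=4,interpolation=cv2.INTER_CUBIC));np.savez('pics/w3.npz',**g)
f=eyes.grab_frame('scene');np.savez('pics/s3.npz',**f)
cv2.imwrite('pics/zf3.png',cv2.resize(f['frame'][170:290,260:400],None,fx=5.7,fy=5,interpolation=cv2.INTER_NEAREST))
"
```

```text
rel hinge 1 rackx 52.8 racky 1.2 mm
rel hinge 2 rackx 52.4 racky 81.7 mm
3.8833 [0.59539979 0.06437962 0.08260267] [-8.99981131e+01 -1.58183096e-02  1.71916992e+02] 0.0006731139675140762 [ 0.24067902 -0.25011061  0.22421541]
```

View pics/w3.png

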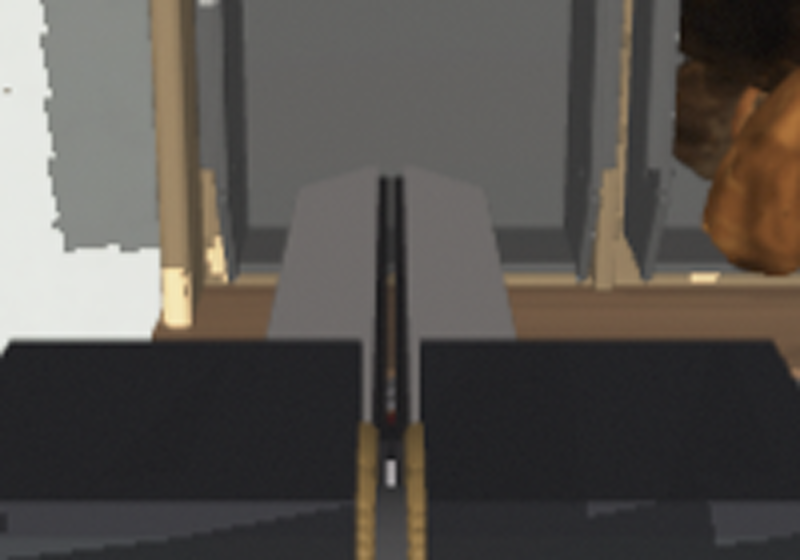

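View pics/zf3.png

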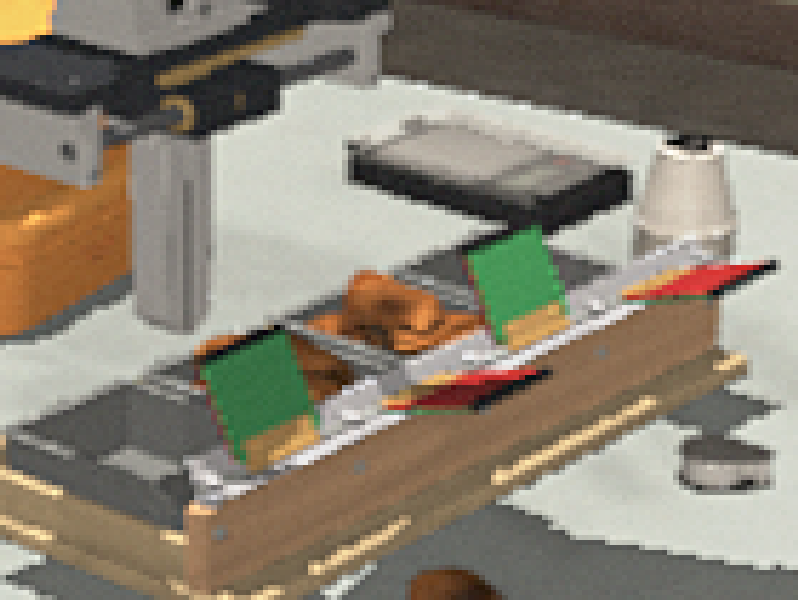

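Both views put the fingertip about 28 mm higher than the stated tool geometry: scene tip at about (290,236), and the wrist view agrees on scale. As a safe test, I'll pull at a height where the stated geometry would flip the tag but the visible finger would clear it.

Emit:
play_rows:
  steps: [-1, 0, -1.2, 0, 0, -1, 1, 0, 0, 0, -1, 1, 0, 0, 0, -1, 0.5, 0, 0, 0, -1, 0, 0, 0, 0]

```text
clock: 4.4
tool_pos: [0.5704, 0.0681, 0.0957]
tool_rot: [-90.0, 0.0, 171.9]
contact_force: [0.9, 0.1, -0.2]
opening: 0.0008
```

Emit:
play_rows:
  steps: [-1, 0.5, 0, 0, 0, -1, 0.5, 0, 0, 0, -1, 0, 0, 0, 0, -1, 0, 0, 0, 0, -1, 0, 0, 0, 0]

```text
clock: 4.82
tool_pos: [0.561, 0.0693, 0.0948]
tool_rot: [-90.0, 0.0, 171.9]
contact_force: [0.4, -0.3, -0.0]
opening: 0.0005
```

```bash
python3 look.py 4
```

```text
rel hinge 1 rackx 18.0 racky 1.1 mm
rel hinge 2 rackx 17.6 racky 81.6 mm
4.9167 [0.5609413  0.06927531 0.09472589] [-9.00008535e+01  1.00292095e-03  1.71913195e+02] 0.00030064117727980134 [ 0.23332506  0.36881935 -0.35668481]
```

View pics/s4.png

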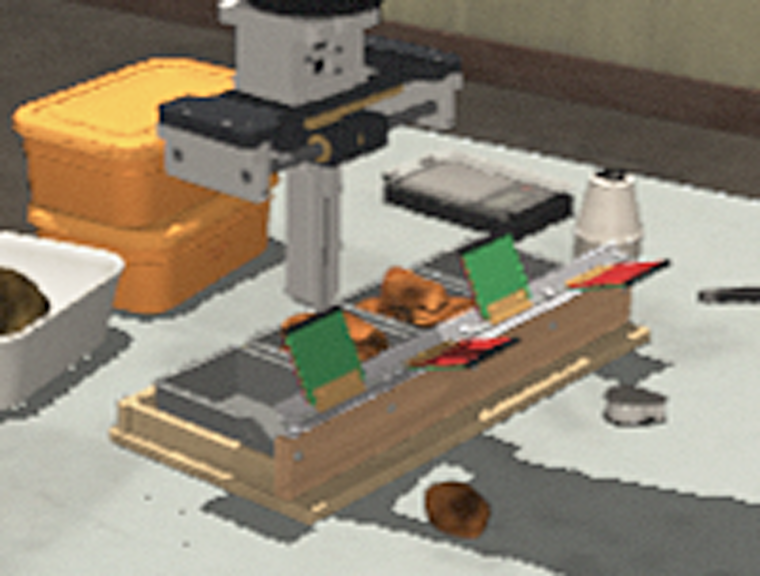

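The tag didn't move, so the finger is shorter than stated: its tip sits about 17 mm above the reported TCP. I'll back off, go lower and pull.

Emit:
play_rows:
  steps: [-1, -1.5, 0, 0, 0, -1, -1.5, 0, 0, 0, -1, -0.5, 0, 0, 0, -1, 0, 1.2, 0, 0, -1, 0, 1.1, 0, 0]

```text
clock: 5.33
tool_pos: [0.5951, 0.0644, 0.0706]
tool_rot: [-90.0, -0.0, 171.9]
contact_force: [0.6, 0.6, -0.6]
opening: 0.0004
```

Emit:
play_rows:
  steps: [-1, 0, 0, 0, 0, -1, 0.5, 0, 0, 0, -1, 0.5, 0, 0, 0, -1, 0.5, 0, 0, 0, -1, 0.5, 0, 0, 0]

```text
clock: 5.75
tool_pos: [0.5751, 0.0674, 0.0723]
tool_rot: [-90.0, 0.0, 171.9]
contact_force: [0.3, -0.1, -0.5]
opening: 0.0006
```

Emit:
play_rows:
  steps: [-1, 0.5, 0, 0, 0, -1, 0.5, 0, 0, 0, -1, 0.4, 0, 0, 0, -1, 0, 0, 0, 0, -1, 0, 0, 0, 0]

```text
clock: 6.17
tool_pos: [0.5617, 0.0692, 0.0719]
tool_rot: [-90.0, 0.0, 171.9]
contact_force: [0.4, 0.3, -0.2]
opening: 0.0004
```

```bash
python3 look.py 5
```

```text
rel hinge 1 rackx 18.9 racky 1.2 mm
rel hinge 2 rackx 18.6 racky 81.7 mm
6.2667 [0.56191747 0.06917794 0.07178719] [-9.00029631e+01  7.42162343e-03  1.71915646e+02] 0.0005234351134387903 [ 0.86167525 -0.69985538  1.23540381]
```

View pics/s5.png

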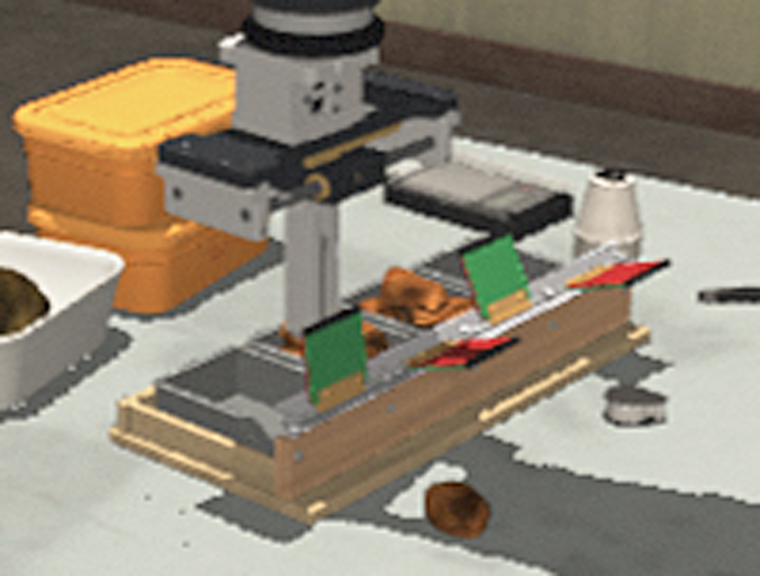

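Tag 1 is tilting forward, so I'll continue.

Emit:
play_rows:
  steps: [-1, 0.5, 0, 0, 0, -1, 0.5, 0, 0, 0, -1, 0.5, 0, 0, 0, -1, 0.5, 0, 0, 0, -1, 0.5, 0, 0, 0]

```text
clock: 6.68
tool_pos: [0.5364, 0.0728, 0.0718]
tool_rot: [-90.0, 0.0, 171.9]
contact_force: [-0.5, -0.4, -0.9]
opening: 0.0005
```

Emit:
play_rows:
  steps: [-1, 0.5, 0, 0, 0, -1, 0, 0, 0, 0, -1, 0, 0, 0, 0, -1, 0, 0, 0, 0, -1, 0, 0, 0, 0]

```text
clock: 7.1
tool_pos: [0.5322, 0.0734, 0.0717]
tool_rot: [-90.0, 0.0, 171.9]
contact_force: [-0.0, 0.4, 0.2]
opening: 0.0004
```

```bash
python3 look.py 6
```

```text
rel hinge 1 rackx -11.1 racky 1.1 mm
rel hinge 2 rackx -11.5 racky 81.6 mm
7.2 [0.53219695 0.07335313 0.07170943] [-9.00009534e+01 -3.63326687e-04  1.71911253e+02] 0.0003117906230501778 [0.64671786 0.62278116 0.33422881]
```

View pics/s6.png

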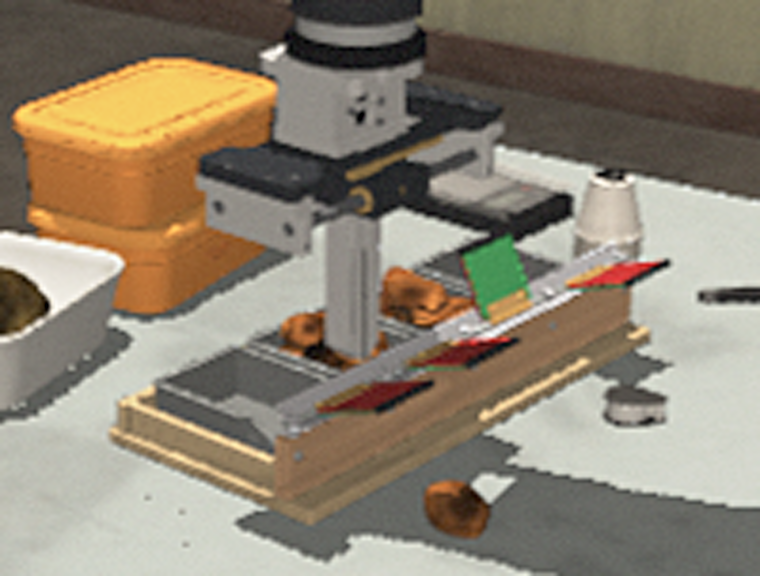

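Tag 1 is down. Next is tag 2: rise, move across and forward, then descend in front of its edge.

Emit:
play_rows:
  steps: [-1, 0, -2.5, 0, 0, -1, 0, -2.5, 0, 0, -1, 2.1, 0, 2.7, 0, -1, 2.1, 0, 2.7, 0, -1, 2.2, 0, 2.7, 0]

```text
clock: 7.62
tool_pos: [0.4564, 0.0016, 0.1218]
tool_rot: [-90.0, 0.0, 172.0]
contact_force: [0.5, 0.0, 0.5]
opening: 0.0001
```

Emit:
play_rows:
  steps: [-1, 0, 0, 0, 0, -1, 0, 2.5, 0, 0, -1, 0, 2.5, 0, 0, -1, 0, 2.5, 0, 0, -1, 0, 1, 0, 0]

```text
clock: 8.03
tool_pos: [0.4562, 0.0024, 0.0342]
tool_rot: [-90.0, -0.2, 171.9]
contact_force: [-0.0, 0.3, 0.3]
opening: 0.0004
```

```bash
python3 look.py 7
```

```text
rel hinge 1 rackx -75.7 racky -79.9 mm
rel hinge 2 rackx -76.1 racky 0.5 mm
8.1333 [0.45664591 0.00236994 0.03559241] [-89.98990991  -0.17358149 171.92029436] 8.96257990186856e-05 [0.7938413  0.32157749 0.39917746]
```

View pics/s7.png

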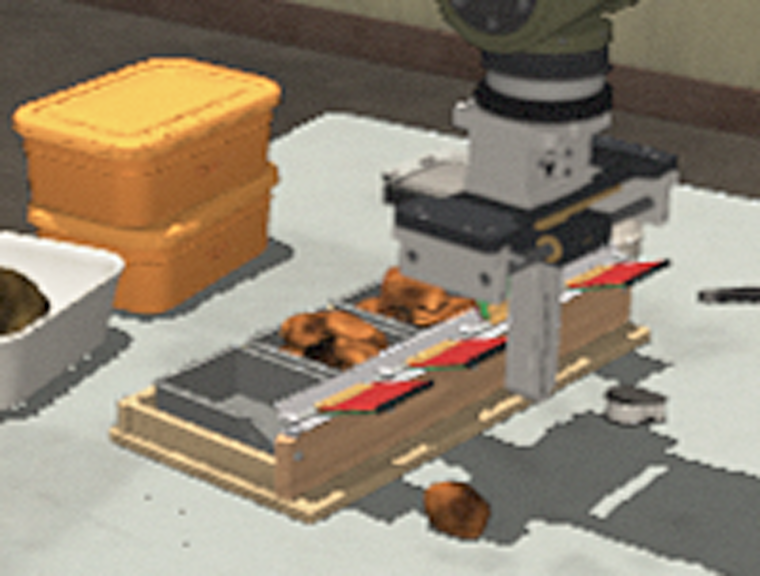

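The finger is in front of tag 2's edge, lined up and below it. Now I'll push while raising.

Emit:
play_rows:
  steps: [-1, -0.8, 0, 0, 0, -1, -0.7, 0, 0, 0, -1, -0.3, -0.5, 0, 0, -1, -0.3, -0.5, 0, 0, -1, -0.3, -0.5, 0, 0]

```text
clock: 8.55
tool_pos: [0.4813, -0.0011, 0.0529]
tool_rot: [-90.0, -0.1, 171.9]
contact_force: [-4.6, 1.7, 4.0]
opening: 0.0007
```

```bash
python3 look.py 8
```

```text
rel hinge 1 rackx -50.0 racky -79.8 mm
rel hinge 2 rackx -50.4 racky 0.7 mm
8.65 [ 0.48209921 -0.00113227  0.05374105] [-9.00129157e+01  5.27524225e-02  1.71921506e+02] 0.0005752089817958357 [-8.31981908  1.11166531  6.89889938]
```

View pics/s8.png

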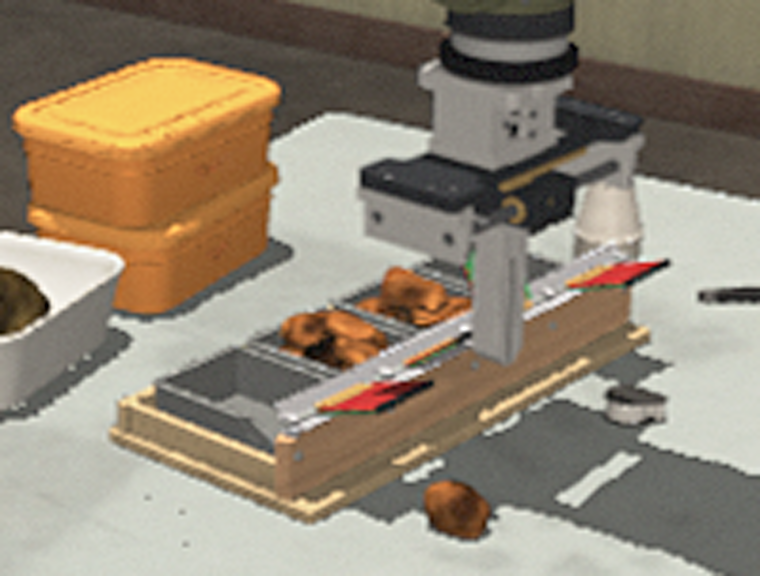

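Emit:
play_rows:
  steps: [-1, 0.1, -0.2, 0, 0, -1, 0, -0.2, 0, 0, -1, 0, -0.1, 0, 0, -1, 0, 0, 0, 0, -1, 0, 0, 0, 0]

```text
clock: 9.07
tool_pos: [0.4804, -0.0011, 0.057]
tool_rot: [-90.0, 0.0, 171.9]
contact_force: [-0.3, -0.4, 0.5]
opening: 0.0005
```

```bash
python3 look.py 9;python3 -c "
from h import *
from cell import eyes
g=eyes.grab_frame('wrist');cv2.imwrite('pics/w9.png',g['frame'])
f=eyes.grab_frame('scene')
cv2.imwrite('pics/zf9.png',cv2.resize(f['frame'][200:280,300:400],None,fx=8,fy=7,interpolation=cv2.INTER_CUBIC))"
```

```text
rel hinge 1 rackx -52.0 racky -80.0 mm
rel hinge 2 rackx -52.3 racky 0.5 mm
9.1667 [ 0.48017134 -0.00106518  0.05676224] [-9.00004720e+01  3.23091932e-03  1.71913319e+02] 0.0008587250403670902 [-0.58569535  0.0818985   0.07456706]
```

View pics/zf9.png

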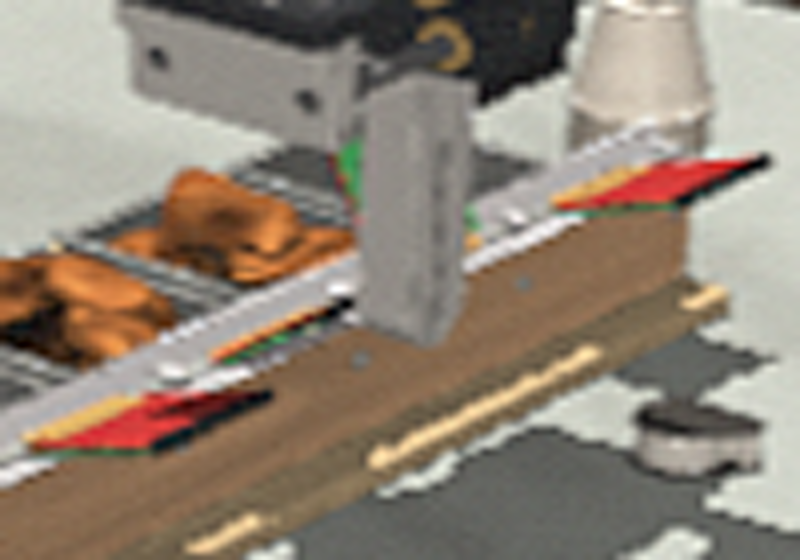

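View pics/w9.png

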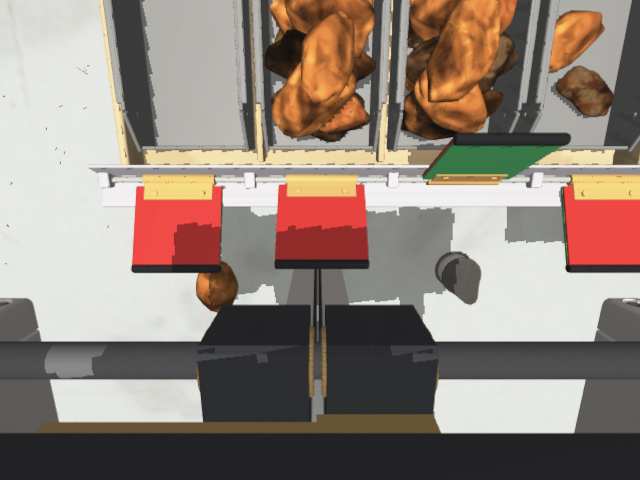

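Emit:
play_rows:
  steps: [-1, -0.2, -0.3, 0, 0, -1, -0.2, -0.3, 0, 0, -1, -0.2, -0.3, 0, 0, -1, -0.2, -0.25, 0, 0, -1, -0.2, -0.2, 0, 0]

```text
clock: 9.68
tool_pos: [0.4904, -0.0025, 0.0707]
tool_rot: [-90.0, 0.0, 171.9]
contact_force: [-0.2, 0.6, -0.1]
opening: 0.0005
```

```bash
python3 look.py 10;python3 -c "
from h import *
from cell import eyes
g=eyes.grab_frame('wrist');cv2.imwrite('pics/w10.png',g['frame'])
f=eyes.grab_frame('scene')
cv2.imwrite('pics/zf10.png',cv2.resize(f['frame'][200:280,300:400],None,fx=8,fy=7,interpolation=cv2.INTER_CUBIC))"
```

```text
rel hinge 1 rackx -41.6 racky -80.0 mm
rel hinge 2 rackx -42.0 racky 0.5 mm
9.7833 [ 0.49044869 -0.00251028  0.07064432] [-9.00002556e+01  4.16601720e-02  1.71916159e+02] 0.00039365105832055207 [-0.25285022 -0.67668888 -0.01820456]
```

View pics/zf10.png

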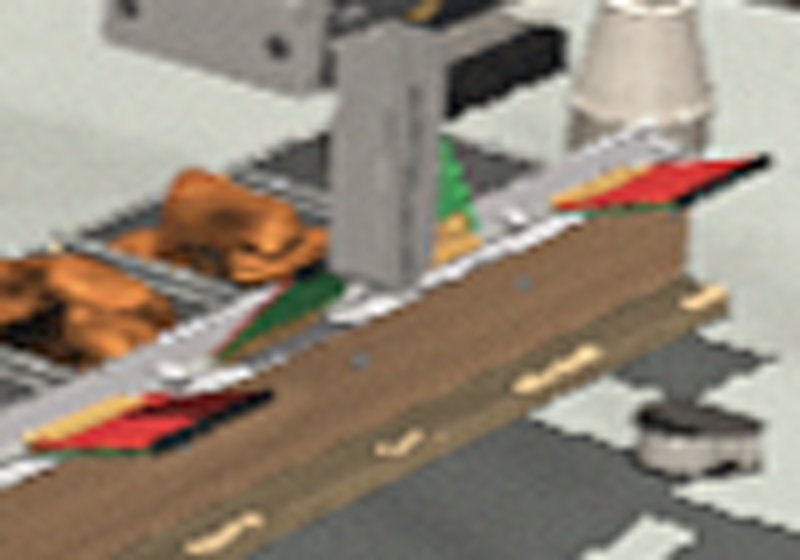

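View pics/w10.png

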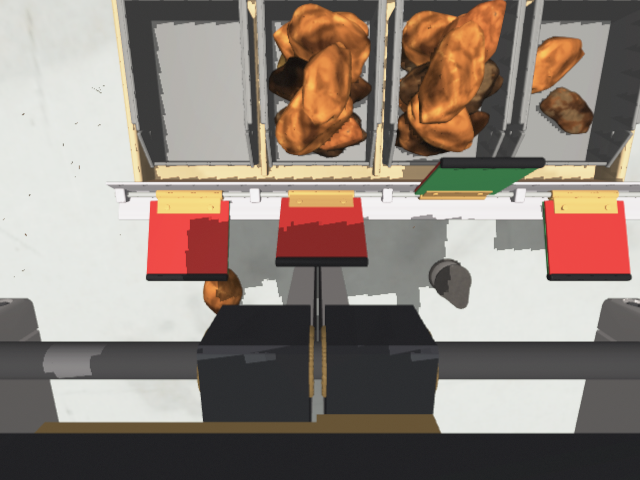

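Emit:
play_rows:
  steps: [-1, -0.3, -0.15, 0, 0, -1, -0.3, -0.15, 0, 0, -1, -0.3, -0.1, 0, 0, -1, -0.3, -0.1, 0, 0, -1, -0.3, 0, 0, 0]

```text
clock: 10.3
tool_pos: [0.5053, -0.0046, 0.0754]
tool_rot: [-90.0, 0.0, 171.9]
contact_force: [-0.4, 0.5, 0.1]
opening: 0.0003
```

Emit:
play_rows:
  steps: [-1, -0.3, 0, 0, 0, -1, -0.4, 0, 0, 0, -1, -0.4, 0, 0, 0, -1, -0.4, 0, 0, 0, -1, -0.4, 0, 0, 0]

```text
clock: 10.72
tool_pos: [0.5241, -0.0073, 0.0752]
tool_rot: [-90.0, -0.0, 171.9]
contact_force: [-0.3, -0.1, -0.0]
opening: 0.0006
```

```bash
python3 look.py 11;python3 -c "
from h import *
from cell import eyes
f=eyes.grab_frame('scene')
cv2.imwrite('pics/zf11.png',cv2.resize(f['frame'][200:280,300:400],None,fx=8,fy=7,interpolation=cv2.INTER_CUBIC))"
```

```text
rel hinge 1 rackx -7.6 racky -79.9 mm
rel hinge 2 rackx -7.9 racky 0.6 mm
10.8167 [ 0.52412398 -0.00729595  0.07516256] [-9.00014203e+01  2.36632381e-03  1.71914844e+02] 0.00040120601306117127 [ 0.76112322 -0.15839434 -0.0209055 ]
```

View pics/zf11.png

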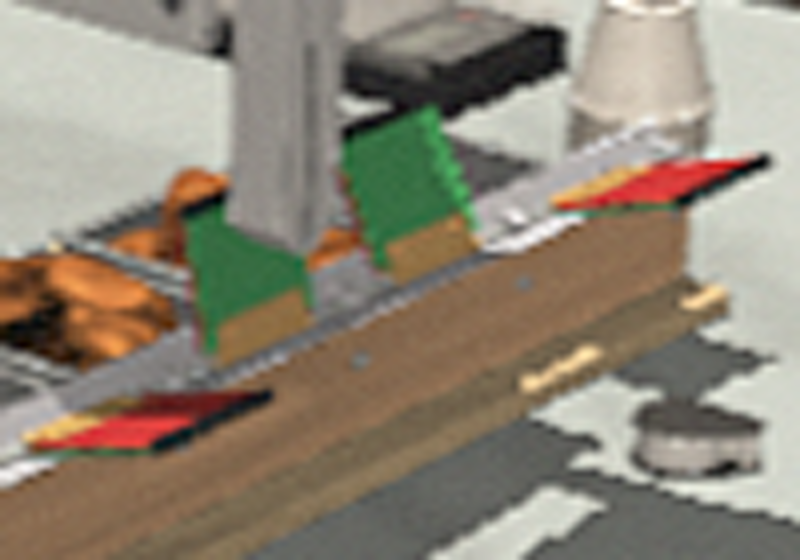

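Tag 2 is just past vertical. I'll push a little more, then back off and rise.

Emit:
play_rows:
  steps: [-1, -0.4, 0, 0, 0, -1, -0.4, 0, 0, 0, -1, -0.3, 0, 0, 0, -1, 0, 0, 0, 0, -1, 0, 0, 0, 0]

```text
clock: 11.28
tool_pos: [0.5346, -0.0088, 0.0752]
tool_rot: [-90.0, -0.0, 171.9]
contact_force: [1.0, 0.0, 1.4]
opening: 0.0008
```

Emit:
play_rows:
  steps: [-1, 1, 0, 0, 0, -1, 1, 0, 0, 0, -1, 1, -1, 0, 0, -1, 1, -2, 0, 0, -1, 1, -2, 0, 0]

```text
clock: 11.7
tool_pos: [0.484, -0.0016, 0.1254]
tool_rot: [-90.0, -0.1, 171.9]
contact_force: [0.7, -0.1, 0.5]
opening: 0.0004
```

Emit:
play_rows:
  steps: [-1, 1.5, -2, 2, 0, -1, 1.5, -1, 3, 0, -1, 1.5, 0, 3, 0, -1, 1.5, 0, 3, 0, -1, 0, 0, 3, 0]

```text
clock: 12.12
tool_pos: [0.4039, -0.1325, 0.1556]
tool_rot: [-90.0, 0.0, 171.9]
contact_force: [1.0, 0.6, 1.4]
opening: 0.0001
```

Emit:
play_rows:
  steps: [-1, 0, 0, 4, 0, -1, 0, 0, 4, 0, -1, 0, 0, 4, 0, -1, 0, 0, 4, 0, -1, 0, 0, 0, 0]

```text
clock: 12.53
tool_pos: [0.3821, -0.2953, 0.1551]
tool_rot: [-89.9, 0.0, 171.7]
contact_force: [0.0, 0.3, -0.2]
opening: 0.0003
```

Emit:
play_rows:
  steps: [-1, 0, 0, 4, 0, -1, 0, 0, 4, 0, -1, 0, 0, 4, 0, -1, 0, 0, 0, 0, -1, 0, 0, 0, 0]

```text
clock: 12.95
tool_pos: [0.3659, -0.4099, 0.1546]
tool_rot: [-90.0, -0.0, 171.8]
contact_force: [-0.3, -0.3, -0.5]
opening: 0.0007
```

```bash
python3 look.py 12; python3 -c "
from h import *
from cell import eyes
g=eyes.grab_frame('scene');t=eyes.grab_frame('top');cv2.imwrite('pics/full12.png',t['frame'])
for n,i in(('scene0',g),('top0',t)):
  a=load(n)['frame'];d=cv2.absdiff(a,i['frame']).max(2);print(n,(d>60).sum())
  cv2.imwrite(f'pics/diff_{n}.png',d)
"
```

```text
rel hinge 1 rackx -106.2 racky -499.2 mm
rel hinge 2 rackx -106.6 racky -418.8 mm
13.05 [ 0.36665757 -0.40827774  0.15506553] [-9.00327877e+01 -1.91496598e-02  1.71925629e+02] 0.0004695981980709657 [ 0.0951135  -0.46319737 -0.63844734]
scene0 8449
top0 14068
```

View pics/s12.png

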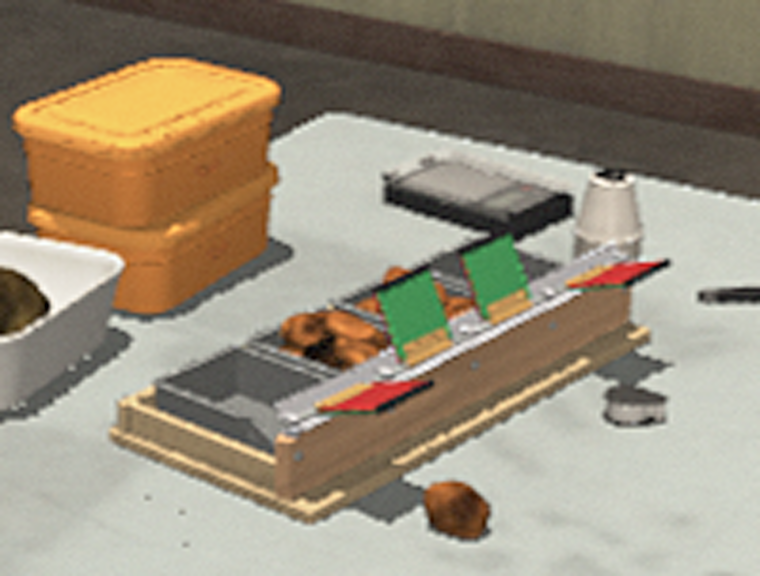

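View pics/full12.png

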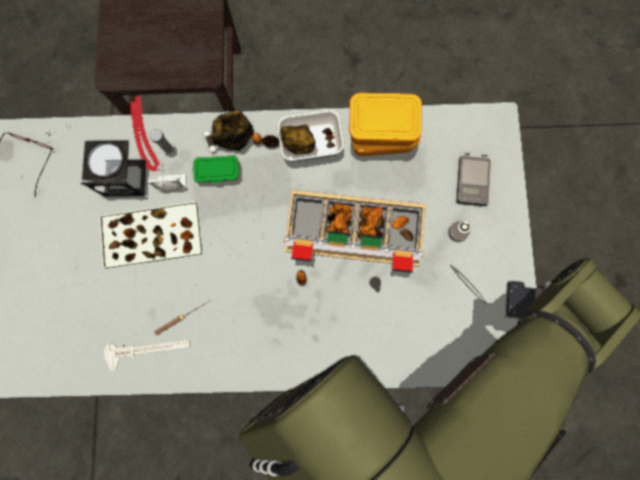

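View pics/diff_top0.png

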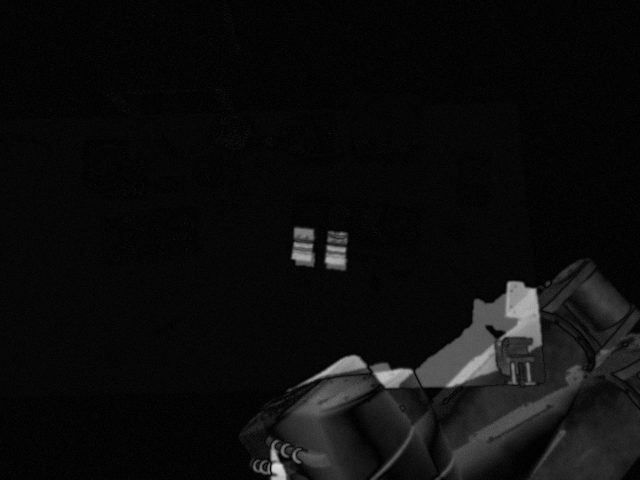

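The difference image shows that only the two tags and the arm changed. Tags 2 and 3 are green before the heaped bins, and tags 1 and 4 are red. The robot is clear, so I'm handing in.

```bash
python3 -c "
from cell import arm
print(arm.state()['contact_force']);print(arm.sign_off())"
```

```text
[-0.3433676   0.30333315 -1.09976066]
the job is handed in; nothing more can be done
None
```

I flipped the two wrong tags with the closed fingertip and handed the job in at about 13 s. Tag 1 (empty bin) went from green to red, and tag 2 (heaped bin) went from red to green. Tags 3 and 4 were already right, so I left them alone.

**Final check:** the last scene and top pictures show tags 2 and 3 up and green before the heaped bins, and tags 1 and 4 down and red. Comparing the top view before and after shows no change apart from the two flipped tags, the arm and its shadow. No bin or bystander appears to have moved. The robot was clear of everything, with about 1 N of sensor noise.

**Disagreements and limits:**
- **Fingertip height:** the scene and wrist cameras put the tip about 28 mm higher than the stated tool geometry. A pass that should have hit tag 1 went over it without moving it, so I planned from the pictures instead.
- **Push on tag 2:** the contact force briefly read about 11 N, below the 25 N limit. I backed off slightly and finished by raising the edge more as I pushed.
- **Not measured:** I judged the tag angles and that they were at rest from the pictures, not from joint readings.

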